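# Hand over the cementing row: storage rail to chairside carrier

### The arm

A 6-joint arm with a two-finger parallel gripper is mounted at the origin on a cart in front of the work surface, level with it; the furniture and walls round the work are solid. World frame = base frame: x ahead of the robot, y to its left, z up, the work surface at z = 0. Lengths are in m, angles in degrees, forces in N, time in s.
With the tool pointing down it reaches from about 0.4 to 0.825 m from the base axis. Payload 7 kg.
Tool frame: the origin (TCP) lies midway between the tips of the shut fingers; the grasp point (between the pads) lies 19 mm behind it (ctrl.grip_point_offset is the distance from the TCP to the grasp point, in m); x points along the fingers, y is the direction in which the jaws open and shut, and the axes are right-handed (so a half turn about x gives the same grasp; the last joint's range is limited). The gripper opens to 88 mm and grips with 3 to 60 N. Pads are 19 mm wide; open, the fingers measure 130 mm over their backs; the gripper's body (78 mm by 193 mm) begins 47 mm behind the grasp point.
Start: joints at [86.637, 20.546, 0.682, 0, -70.136, -16.507], TCP at [0.229, 0.635, 0.227] pointing down, gripper open.
Joint ranges: [-176.03, 176.03], [-82.01, 121.73], [-58.28, 71.71], [-173.87, 95.51], [-174.79, -0.11], [-173.66, 173.66]. Speed limits (degrees/s): [136.94, 136.94, 172.46, 180, 180, 180].

### API

Orientations are given as [roll, pitch, yaw] about the fixed x, y, z axes, in that order (R = Rz(yaw) Ry(pitch) Rx(roll)).
In Python, from plant import ctrl gives the robot as it stands.
- The arm moves only by the tool drive_tool, never from a script. Its argument "plan" is a list of rows, each a list of 3 entries, a list of its own where there are three numbers: the shift along the tool's x, y, z in m, then the turn, a rotation vector about the tool's x, y, z in degrees, then the opening, from 0 (shut) to 1 (fully open). In form: [[[dx, dy, dz], [wx, wy, wz], grip], ...]. A call has 1 to 20 rows; each row is the pose to reach, as a shift and turn from the pose measured when the call began, along the tool's axes at that moment; what a row does not reach only later rows make up. A row lasts 1/12 s, in which the tool goes at most 41.7 mm and 7.16 degrees, less where a joint would pass 70% of its speed; a pose out of reach is approached as far as the arm can. A call with a gripper value outside its range is refused whole. The fingers move at their own pace and stop on an object; the grip force is fixed at half the most. Time passes only in rows, so rows that repeat a pose let the fingers close. It gives the time, the measured TCP pose, the force and the opening at its end, in the units of the state.
- ctrl.get_obs(): the state, without advancing time (a new reading comes with each control period).
- ctrl.snapshot(name): name is "scene" or "side" or "wrist"; returns the picture (480x640x3 uint8, blue, green, red); there is no depth.
- ctrl.get_calibration(name): a dict with "fx", "fy", "cx", "cy" (pixels), "R" (3x3) and "t" (3): a world point X has camera coordinates R X + t. Camera axes: x right, y down, z forward; pixel columns grow to the right and rows downward; lengths in m; the calibration is good to about 2 mm. The wrist camera is an equidistant fisheye: a pixel r from the principal point sees the ray r / f radians off the axis. A picture is of the moment at which its call begins: read the wrist's pose just before it. get_calibration takes no time and is no camera call; for the wrist camera it gives the pose at the moment of the call.
- ctrl.close_job(): hands the job in, once; it reports no verdict.
Trained networks look in the newest picture that a camera, given by its name, has taken for a name from the list of things; names that differ only in an ending like _2 or _b are one class to them, and where a whole thing is asked for, a point or a joint stands for the part that bears it (a point fixed in the world has none). Each returns a list of dicts, best first, with "confidence" (0 to 1); they miss things now and then, are a little off and sometimes report something else, mostly with a low value. They report only what shows in the picture. A call takes as long as a camera call. They do not tell look-alikes from the thing itself.
- ctrl.cut_out(camera, name): "pixels" (480x640 bool, what is visible of it) and "pixel" ([column, row] in pixels, amid what is visible of it).
- ctrl.landmark_of(camera, name): "pixel" ([column, row] in pixels: a listed point, or the origin of a listed thing).
The state is a dict: "clock": time; "joint_pos": joint angles; "qvel": joint speeds; "tau": joint torques, N m; "tool_pos": TCP position; "orientation": TCP orientation; "force": force on the tool from outside, world axes, zero at the start; "moment": the same for the moment, N m; "opening": finger opening in m.
Only numpy, scipy, OpenCV 4.12 (cv2) and the standard library are available. Lean on these libraries where they do the work, as an engineer would, in place of code of your own. Each camera call takes 0.05 s, during which the arm holds its last target. There are 200 camera calls.

### The job

The four materials for cementing a crown stand on the aluminium storage rail in their order of use, counted from its yellow end. Move all four to the white chairside carrier, one upright in each bay, in the same order counted from the carrier's own yellow end. Set them down, do not tip or drop any, and leave the glass dappen dish where it is.

Things in the scene. Friction and masses are not known exactly. Their poses are not given: they have to be found in the camera images.
- vial_red: small loose vial with a red cap, 23 mm round, 46 mm tall, about 25 g; straight body to 35 mm above its underside, then the narrower cap (15 mm). Origin: centre of its underside, z up its axis. At the start it stands in the red socket, underside 9 mm above the worktop
- vial_green: small loose vial with a green cap, 25 mm round, 52 mm tall, about 30 g; straight body to 40 mm, then the narrower cap (16 mm). Origin: centre of its underside, z up its axis. At the start it stands in the green socket, underside 9 mm above the worktop
- powder_jar: loose squat jar with a cream-beige cap, 45 mm round, 58 mm tall, about 90 g; straight body to 44 mm, then the narrower cap (28 mm). Origin: centre of its underside, z up its axis. At the start it stands in the beige socket, underside 9 mm above the worktop
- cement_carton: loose upright white and teal carton, 30 (x) by 38 (y) mm, 78 mm tall, about 60 g. Origin: centre of its underside, z up. At the start it stands in the teal socket, its x across the row, underside 9 mm above the worktop
- socket_red: fixed dark grey socket block, 59x59x14 mm, with a red strip along its -x edge; the red-capped vial starts in its 10 mm deep bore (1.5 to 2 mm play around). Origin: centre of its underside; top 19 mm over the worktop. The four stand in any order, 62 mm apart along y, on a low aluminium rail. +y points along it to the rail's yellow end cap (the other is grey): the one farthest to +y is first
- socket_green: fixed dark grey socket block, 59x59x14 mm, with a green strip along its -x edge; the green-capped vial starts in its 10 mm deep bore (1.5 to 2 mm play around). Origin: centre of its underside; top 19 mm over the worktop. The four stand in any order, 62 mm apart along y, on a low aluminium rail. +y points along it to the rail's yellow end cap (the other is grey): the one farthest to +y is first
- socket_beige: fixed dark grey socket block, 59x59x14 mm, with a beige strip along its -x edge; the beige-capped jar starts in its 10 mm deep bore (1.5 to 2 mm play around). Origin: centre of its underside; top 19 mm over the worktop. The four stand in any order, 62 mm apart along y, on a low aluminium rail. +y points along it to the rail's yellow end cap (the other is grey): the one farthest to +y is first
- socket_teal: fixed dark grey socket block, 59x59x14 mm, with a teal strip along its -x edge; the carton starts in its 10 mm deep bore (1.5 to 2 mm play around). Origin: centre of its underside; top 19 mm over the worktop. The four stand in any order, 62 mm apart along y, on a low aluminium rail. +y points along it to the rail's yellow end cap (the other is grey): the one farthest to +y is first
- carrier: fixed white tray, 68x260 mm plus low wire grips; four bays along its y (centres y = -0.096, -0.032, 0.032, 0.096, x = 0), each 60x60 mm inside, blue-grey mats. Origin: centre of its underside, on the worktop; bay floors 4 mm, walls 13 mm above it. The yellow end block is at its -y end: the bay at y = -0.096 is the first
- dappen_dish: small thick clear glass dish, 37 mm wide, 27 mm tall, loose, a bystander behind the racks. Origin: centre of its underside
There are look-alikes about, which are no part of the job. What is shaped like the cement_carton but orange or red is not meant.

How it is judged (in metres and radians):
At the end, for the whole second after the job is handed in: One container at rest in each bay: on its floor (under 4 mm above it), within 22 mm of the bay centre in x and y, upright to 0.12 rad; order from the carrier's yellow end (-y) equals that of their sockets from the rail's yellow end (+y). Dappen dish within 15 mm of its start (x of vial_red in the frame of carrier between -0.022 and 0.022 m and z of each of vial_red, vial_green, powder_jar, cement_carton in the frame of carrier below 0.008 m and angle between each of vial_red, vial_green, powder_jar, cement_carton's own z axis and vertical below 0.12 rad and (y of vial_red in the frame of carrier between -0.118 and -0.074 m or y of vial_red in the frame of carrier between -0.054 and -0.01 m or y of vial_red in the frame of carrier between 0.01 and 0.054 m or y of vial_red in the frame of carrier between 0.074 and 0.118 m) and linear speed of each of vial_red, vial_green, powder_jar, cement_carton below 0.02 m/s and x of vial_green in the frame of carrier between -0.022 and 0.022 m and (y of vial_green in the frame of carrier between -0.118 and -0.074 m or y of vial_green in the frame of carrier between -0.054 and -0.01 m or y of vial_green in the frame of carrier between 0.01 and 0.054 m or y of vial_green in the frame of carrier between 0.074 and 0.118 m) and x of powder_jar in the frame of carrier between -0.022 and 0.022 m and (y of powder_jar in the frame of carrier between -0.118 and -0.074 m or y of powder_jar in the frame of carrier between -0.054 and -0.01 m or y of powder_jar in the frame of carrier between 0.01 and 0.054 m or y of powder_jar in the frame of carrier between 0.074 and 0.118 m) and x of cement_carton in the frame of carrier between -0.022 and 0.022 m and (y of cement_carton in the frame of carrier between -0.118 and -0.074 m or y of cement_carton in the frame of carrier between -0.054 and -0.01 m or y of cement_carton in the frame of carrier between 0.01 and 0.054 m or y of cement_carton in the frame of carrier between 0.074 and 0.118 m) and ((y of socket_red in the frame of socket_green above 0.03 m and ((y of vial_red in the frame of carrier below -0.064 m and y of vial_green in the frame of carrier above -0.064 m) or (y of vial_red in the frame of carrier below 0 m and y of vial_green in the frame of carrier above 0 m) or (y of vial_red in the frame of carrier below 0.064 m and y of vial_green in the frame of carrier above 0.064 m))) or (y of socket_red in the frame of socket_green below -0.03 m and ((y of vial_green in the frame of carrier below -0.064 m and y of vial_red in the frame of carrier above -0.064 m) or (y of vial_green in the frame of carrier below 0 m and y of vial_red in the frame of carrier above 0 m) or (y of vial_green in the frame of carrier below 0.064 m and y of vial_red in the frame of carrier above 0.064 m)))) and ((y of socket_red in the frame of socket_beige above 0.03 m and ((y of vial_red in the frame of carrier below -0.064 m and y of powder_jar in the frame of carrier above -0.064 m) or (y of vial_red in the frame of carrier below 0 m and y of powder_jar in the frame of carrier above 0 m) or (y of vial_red in the frame of carrier below 0.064 m and y of powder_jar in the frame of carrier above 0.064 m))) or (y of socket_red in the frame of socket_beige below -0.03 m and ((y of powder_jar in the frame of carrier below -0.064 m and y of vial_red in the frame of carrier above -0.064 m) or (y of powder_jar in the frame of carrier below 0 m and y of vial_red in the frame of carrier above 0 m) or (y of powder_jar in the frame of carrier below 0.064 m and y of vial_red in the frame of carrier above 0.064 m)))) and ((y of socket_red in the frame of socket_teal above 0.03 m and ((y of vial_red in the frame of carrier below -0.064 m and y of cement_carton in the frame of carrier above -0.064 m) or (y of vial_red in the frame of carrier below 0 m and y of cement_carton in the frame of carrier above 0 m) or (y of vial_red in the frame of carrier below 0.064 m and y of cement_carton in the frame of carrier above 0.064 m))) or (y of socket_red in the frame of socket_teal below -0.03 m and ((y of cement_carton in the frame of carrier below -0.064 m and y of vial_red in the frame of carrier above -0.064 m) or (y of cement_carton in the frame of carrier below 0 m and y of vial_red in the frame of carrier above 0 m) or (y of cement_carton in the frame of carrier below 0.064 m and y of vial_red in the frame of carrier above 0.064 m)))) and ((y of socket_green in the frame of socket_beige above 0.03 m and ((y of vial_green in the frame of carrier below -0.064 m and y of powder_jar in the frame of carrier above -0.064 m) or (y of vial_green in the frame of carrier below 0 m and y of powder_jar in the frame of carrier above 0 m) or (y of vial_green in the frame of carrier below 0.064 m and y of powder_jar in the frame of carrier above 0.064 m))) or (y of socket_green in the frame of socket_beige below -0.03 m and ((y of powder_jar in the frame of carrier below -0.064 m and y of vial_green in the frame of carrier above -0.064 m) or (y of powder_jar in the frame of carrier below 0 m and y of vial_green in the frame of carrier above 0 m) or (y of powder_jar in the frame of carrier below 0.064 m and y of vial_green in the frame of carrier above 0.064 m)))) and ((y of socket_green in the frame of socket_teal above 0.03 m and ((y of vial_green in the frame of carrier below -0.064 m and y of cement_carton in the frame of carrier above -0.064 m) or (y of vial_green in the frame of carrier below 0 m and y of cement_carton in the frame of carrier above 0 m) or (y of vial_green in the frame of carrier below 0.064 m and y of cement_carton in the frame of carrier above 0.064 m))) or (y of socket_green in the frame of socket_teal below -0.03 m and ((y of cement_carton in the frame of carrier below -0.064 m and y of vial_green in the frame of carrier above -0.064 m) or (y of cement_carton in the frame of carrier below 0 m and y of vial_green in the frame of carrier above 0 m) or (y of cement_carton in the frame of carrier below 0.064 m and y of vial_green in the frame of carrier above 0.064 m)))) and ((y of socket_beige in the frame of socket_teal above 0.03 m and ((y of powder_jar in the frame of carrier below -0.064 m and y of cement_carton in the frame of carrier above -0.064 m) or (y of powder_jar in the frame of carrier below 0 m and y of cement_carton in the frame of carrier above 0 m) or (y of powder_jar in the frame of carrier below 0.064 m and y of cement_carton in the frame of carrier above 0.064 m))) or (y of socket_beige in the frame of socket_teal below -0.03 m and ((y of cement_carton in the frame of carrier below -0.064 m and y of powder_jar in the frame of carrier above -0.064 m) or (y of cement_carton in the frame of carrier below 0 m and y of powder_jar in the frame of carrier above 0 m) or (y of cement_carton in the frame of carrier below 0.064 m and y of powder_jar in the frame of carrier above 0.064 m)))) and distance of dappen_dish from where it was at the start of the episode below 0.015 m); the robot touches nothing.
It fails at once if a container was tipped by more than 0.6 rad (angle between any of vial_red, vial_green, powder_jar, cement_carton's own z axis and vertical above 0.6 rad).
It fails at once if a container was dropped: in free flight with its underside more than 35 mm above the worktop ((height (world z) of vial_red above 0.035 m and contact force between vial_red and anything else below 0.01 N) or (height (world z) of vial_green above 0.035 m and contact force between vial_green and anything else below 0.01 N) or (height (world z) of powder_jar above 0.035 m and contact force between powder_jar and anything else below 0.01 N) or (height (world z) of cement_carton above 0.035 m and contact force between cement_carton and anything else below 0.01 N)).
It fails at once if the dappen dish was shifted by more than 15 mm (distance of dappen_dish from where it was at the start of the episode above 0.015 m).
It also fails if it takes over 104 s, if anything falls off the work surface, if the arm or the gripper's body presses on something with over 40 N, if the wrist force passes 120 N, or if a joint passes its speed limit or range.

## Working session

There is one attempt and no reset: what is moved stays moved. The work goes in short steps, Python scripts to look and compute and a tool call to move; the robot and the scene stay as the last step left them, time stands still between calls to the robot, and variables do not carry over. Pictures are saved under pics/ and viewed, about 12 in all and at most 16, crops included, and the job is handed in when it is done.

Besides the shell and the picture viewer there is one more tool, called after "Request:" as name([rows], argument=value, ...), one row to a line, values as JSON. drive_tool: Moves the arm, as the interface text tells. Its arguments: {"type":"object","properties":{"plan":{"type":"array","items":{"type":"array"}}},"required":["plan"]}

```bash
mkdir -p pics; ls
python3 - <<'E'
from plant import ctrl
import cv2
for n in ("scene","side","wrist"):
    im=ctrl.snapshot(n); cv2.imwrite(f"pics/{n}0.png",im)
    c=ctrl.get_calibration(n); print(n,c)
o=ctrl.get_obs(); print(o)
E
```

```text
pics
scene {'fx': 609.7916907105138, 'fy': 609.7916907105138, 'cx': 317.7880793513995, 'cy': 240.7988214885491, 'R': array([[-0.55470807, -0.83184324,  0.01832414],
       [-0.64606824,  0.41673896, -0.63947203],
       [ 0.5243041 , -0.36655894, -0.76859596]]), 't': array([0.43193041, 0.3573472 , 0.79640146])}
side {'fx': 471.79313788193775, 'fy': 471.79313788193775, 'cx': 312.3762190601694, 'cy': 242.65208528213853, 'R': array([[-0.998247  , -0.05911675,  0.00285423],
       [-0.04168677,  0.66805357, -0.74294457],
       [ 0.04201369, -0.74176117, -0.66934686]]), 't': array([ 0.62372088, -0.04242512,  0.94884569])}
wrist {'fx': 371.64829954431775, 'fy': 371.64829954431775, 'cx': 315.10894626917553, 'cy': 233.51236141451636, 'R': array([[-0.34036961, -0.94029048,  0.00153004],
       [-0.90932795,  0.32957495,  0.25397445],
       [-0.23931402,  0.08505387, -0.96720972]]), 't': array([ 0.6749946 , -0.03261787,  0.38974453])}
{'clock': 0.15, 'joint_pos': array([ 8.66356560e+01,  2.05838931e+01,  6.47132417e-01, -1.47219247e-02,
       -7.01362108e+01, -1.65057442e+01]), 'qvel': array([-0.00602702, -0.05314585,  0.15103608,  0.00514064, -0.00746251,
       -0.00473365]), 'tau': array([-1.31350065e-03, -5.83276570e+01,  2.93292707e+01,  7.00120434e+00,
        8.82727385e-03, -1.14215825e-04]), 'tool_pos': array([0.2293374 , 0.63446236, 0.22582628]), 'orientation': array([  95.76677127,   89.9257271 , -104.10832805]), 'force': array([ 0.21106131,  0.74644783, -0.29967411]), 'moment': array([-4.63359617e-02,  1.97181984e-02,  8.50840112e-05]), 'opening': 0.08745339368412905}
```

View pics/scene0.png

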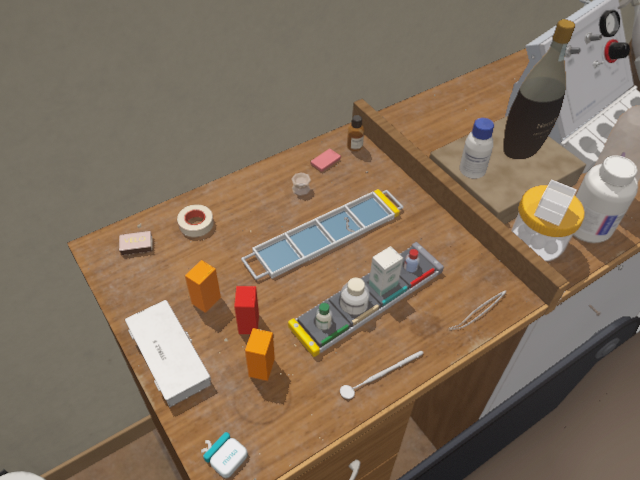

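View pics/side0.png

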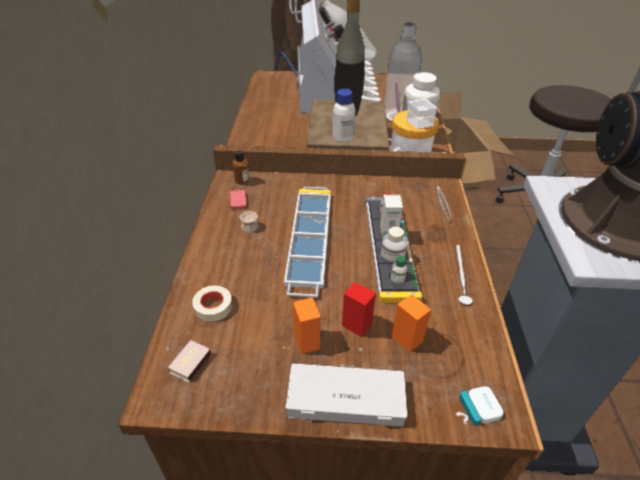

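```bash
cat > h.py <<'E'
from plant import ctrl
import numpy as np, cv2
from scipy.spatial.transform import Rotation as Ro
def ray(c,p):
    x=(p[0]-c['cx'])/c['fx']; y=(p[1]-c['cy'])/c['fy']
    return np.array([x,y,1.])
def wray(c,p):
    x=(p[0]-c['cx'])/c['fx']; y=(p[1]-c['cy'])/c['fy']; r=np.hypot(x,y)
    s=np.sin(r)/r if r>1e-9 else 1
    return np.array([x*s,y*s,np.cos(r)])
def toplane(n,c,p,z):
    d=c['R'].T@(wray(c,p) if n=="wrist" else ray(c,p)); o=-c['R'].T@c['t']
    return o+d*(z-o[2])/d[2]
def proj(n,c,X):
    v=c['R']@np.asarray(X,float)+c['t']
    if n=="wrist":
        th=np.arctan2(np.hypot(v[0],v[1]),v[2]); k=th/np.hypot(v[0],v[1])
    else: k=1/v[2]
    return np.array([c['cx']+c['fx']*v[0]*k,c['cy']+c['fy']*v[1]*k])
E
python3 - <<'E'
from h import *
H=dict(socket_red=.005,socket_green=.005,socket_beige=.005,socket_teal=.005,vial_red=.009,vial_green=.009,powder_jar=.009,cement_carton=.009,carrier=0,dappen_dish=0)
for n in("scene","side","wrist"):
    c=ctrl.get_calibration(n)
    for k,z in H.items():
        for r in ctrl.landmark_of(n,k)[:2]:
            print(n,k,round(r['confidence'],2),np.round(r['pixel']),np.round(toplane(n,c,r['pixel'],z),4))
E
```

```text
scene socket_red 0.76 [408. 270.] [0.4797 0.0137 0.005 ]
scene socket_green 0.66 [321. 327.] [0.467  0.2014 0.005 ]
scene socket_green 0.54 [322. 324.] [0.4715 0.1971 0.005 ]
scene socket_beige 0.72 [352. 308.] [0.4701 0.1402 0.005 ]
scene socket_teal 0.65 [381. 290.] [0.4732 0.0785 0.005 ]
scene socket_teal 0.49 [324. 234.] [0.6246 0.0889 0.005 ]
scene vial_red 0.54 [407. 266.] [0.4866 0.0122 0.009 ]
scene vial_green 0.62 [322. 324.] [0.4691 0.1981 0.009 ]
scene powder_jar 0.64 [355. 306.] [0.4678 0.1352 0.009 ]
scene powder_jar 0.23 [326. 321.] [0.4708 0.1904 0.009 ]
scene cement_carton 0.9 [382. 288.] [0.4723 0.0764 0.009 ]
scene cement_carton 0.56 [248. 325.] [0.5313 0.2971 0.009 ]
scene carrier 0.92 [322. 235.] [0.628  0.0907 0.    ]
scene dappen_dish 0.89 [300. 190.] [0.7438 0.0636 0.    ]
side socket_red 0.53 [385. 217.] [0.4767 0.0209 0.005 ]
side socket_green 0.57 [397. 281.] [0.4656 0.1979 0.005 ]
side socket_beige 0.74 [382. 214.] [0.4821 0.0132 0.005 ]
side socket_beige 0.72 [392. 255.] [0.471  0.1332 0.005 ]
side socket_teal 0.74 [390. 234.] [0.4701 0.0746 0.005 ]
side vial_red 0.47 [382. 211.] [0.4835 0.0082 0.009 ]
side vial_green 0.91 [400. 280.] [0.4617 0.1977 0.009 ]
side powder_jar 0.85 [394. 255.] [0.4678 0.1359 0.009 ]
side cement_carton 0.87 [306. 340.] [0.6145 0.3337 0.009 ]
side cement_carton 0.86 [355. 323.] [0.5398 0.2973 0.009 ]
side carrier 0.65 [309. 240.] [0.6263 0.0947 0.    ]
side dappen_dish 0.8 [248. 224.] [0.7508 0.0538 0.    ]
```

The scene picture shows the rail, from its yellow end at (305,335), in the order green vial, jar, carton, red vial. The carrier's yellow end is at (388,203), toward world −y. Orange and red look-alike cartons stand at (204,287), (247,310) and (260,355). The dish is at (301,184). The side view agrees.

Run:
```python
from h import *
for n in("scene","side"):
    c=ctrl.get_calibration(n); ctrl.snapshot(n)
    for k,z in (("carrier",.010),):
        r=ctrl.cut_out(n,k)[0]; m=r['pixels'].astype(np.uint8)
        P=np.argwhere(m)[:,::-1]; 
        W=np.array([toplane(n,c,p,z)[:2] for p in P]).astype(np.float32)*1000
        print(n,k,round(r['confidence'],2),len(P),cv2.minAreaRect(W))
# rail line fit
A=np.array([[.0,.4817,.0140],[1,.4722,.0764],[2,.4694,.1361],[3,.4659,.1987]])
# same-side fit with 62mm spacing
from scipy.optimize import least_squares
f=lambda q:(np.c_[q[0]-np.sin(q[2])*.062*(A[:,0]-1.5),q[1]+np.cos(q[2])*.062*(A[:,0]-1.5)]-A[:,1:]).ravel()
s=least_squares(f,[.47,.1,0]);print(s.x,np.degrees(s.x[2]),np.round(s.fun*1000,1))
o=ctrl.get_obs(); R=Ro.from_euler('xyz',o['orientation'],degrees=True).as_matrix();print(np.round(R,3))
# yellow blobs
for n,ims in(("scene","pics/scene0.png"),("side","pics/side0.png")):
    c=ctrl.get_calibration(n);im=cv2.cvtColor(cv2.imread(ims),cv2.COLOR_BGR2HSV)
    m=cv2.inRange(im,(24,170,140),(34,255,255)); N,l,st,ce=cv2.connectedComponentsWithStats(m)
    for i in range(1,N):
        if st[i,4]>60: print(n,st[i],ce[i].round(1),toplane(n,c,ce[i],.01).round(3))
```

```text
scene carrier 0.58 5272 ((625.0011596679688, 87.44913482666016), (313.37255859375, 77.73896789550781), 89.40522766113281)
side carrier 0.77 3695 ((624.996337890625, 88.07774353027344), (316.85894775390625, 69.59943389892578), 89.2077407836914)
[0.4723     0.1063     0.08160395] 4.6755617230992135 [-1.8 -0.4  2.6 -1.   0.4  1.1 -1.2  0.3]
[[-0.   -0.34 -0.94]
 [-0.   -0.94  0.34]
 [-1.    0.    0.  ]]
scene [374 189  25  24 145] [386.2 200.5] [ 0.626 -0.051  0.01 ]
scene [289 319  30  34 270] [303.6 335.8] [0.466 0.235 0.01 ]
side [381 292  29   5 103] [395.5 294.3] [0.472 0.233 0.01 ]
```

```bash
cat >> h.py <<'E'
def go(x,y,z,yaw):
    """shift/turn from present pose to TCP (x,y,z), jaws (tool y) along world angle yaw or +180, tool down"""
    o=ctrl.get_obs(); R=Ro.from_euler('xyz',o['orientation'],degrees=True).as_matrix()
    best=None
    for a in(yaw,yaw+180):
        a=np.radians(a); ty=np.array([np.cos(a),np.sin(a),0]);tx=np.array([0,0,-1.])
        T=np.c_[tx,ty,np.cross(tx,ty)]
        w=Ro.from_matrix(R.T@T).as_rotvec(degrees=True)
        if best is None or np.linalg.norm(w)<np.linalg.norm(best): best=w
    print("t",round(o['clock'],2),"pos",o['tool_pos'].round(4),"open",round(o['opening'],4),"-> shift",(R.T@(np.array([x,y,z])-o['tool_pos'])).round(4),"turn",best.round(1))
    return R
E
python3 -c "
from h import *
go(.53,.08,.25,4.7)"
```

```text
t 1.85 pos [0.2294 0.6348 0.2266] open 0.0875 -> shift [-0.0235  0.4196 -0.4713] turn [65.4  0.  -0. ]
```

Request:
drive_tool([
  [[-0.0235,0.42,-0.471],[65.4,0,0],1],
  [[-0.0235,0.42,-0.471],[65.4,0,0],1],
  [[-0.0235,0.42,-0.471],[65.4,0,0],1],
  [[-0.0235,0.42,-0.471],[65.4,0,0],1],
  [[-0.0235,0.42,-0.471],[65.4,0,0],1],
  [[-0.0235,0.42,-0.471],[65.4,0,0],1],
  [[-0.0235,0.42,-0.471],[65.4,0,0],1],
  [[-0.0235,0.42,-0.471],[65.4,0,0],1],
  [[-0.0235,0.42,-0.471],[65.4,0,0],1],
  [[-0.0235,0.42,-0.471],[65.4,0,0],1],
  [[-0.0235,0.42,-0.471],[65.4,0,0],1],
  [[-0.0235,0.42,-0.471],[65.4,0,0],1],
  [[-0.0235,0.42,-0.471],[65.4,0,0],1],
  [[-0.0235,0.42,-0.471],[65.4,0,0],1],
  [[-0.0235,0.42,-0.471],[65.4,0,0],1],
  [[-0.0235,0.42,-0.471],[65.4,0,0],1],
  [[-0.0235,0.42,-0.471],[65.4,0,0],1],
  [[-0.0235,0.42,-0.471],[65.4,0,0],1],
  [[-0.0235,0.42,-0.471],[65.4,0,0],1],
  [[-0.0235,0.42,-0.471],[65.4,0,0],1],
])

```text
clock: 3.52
tool_pos: [0.5293, 0.0807, 0.2502]
orientation: [-40.3, 90.0, 54.5]
force: [-0.1, 0.1, 0.3]
opening: 0.0876
```

Run:
```python
from h import *
n="wrist"; c=ctrl.get_calibration(n); im=ctrl.snapshot(n); cv2.imwrite("pics/wrist1.png",im)
H=dict(socket_red=.005,socket_green=.005,socket_beige=.005,socket_teal=.005,vial_red=.009,vial_green=.009,powder_jar=.009,cement_carton=.009,carrier=0)
for k,z in H.items():
    for r in ctrl.landmark_of(n,k)[:2]:
        print(k,round(r['confidence'],2),np.round(r['pixel']),np.round(toplane(n,c,r['pixel'],z),4))
for r in ctrl.cut_out(n,"carrier")[:1]:
    P=np.argwhere(r['pixels'])[:,::-1]
    W=np.array([toplane(n,c,p,.010)[:2] for p in P]).astype(np.float32)*1000
    print(cv2.minAreaRect(W))
```

```text
socket_red 0.7 [367. 142.] [0.4784 0.0125 0.005 ]
socket_green 0.89 [356. 300.] [0.4701 0.1978 0.005 ]
vial_red 0.77 [369. 143.] [0.4774 0.0137 0.009 ]
vial_green 0.73 [360. 253.] [0.4732 0.1371 0.009 ]
powder_jar 0.6 [360. 256.] [0.4735 0.1402 0.009 ]
cement_carton 0.92 [363. 196.] [0.4773 0.072  0.009 ]
cement_carton 0.69 [296. 360.] [0.5371 0.2875 0.009 ]
carrier 0.93 [228. 198.] [0.6278 0.0868 0.    ]
carrier 0.6 [132. 171.] [0.75   0.0623 0.    ]
((626.438720703125, 67.63798522949219), (272.72735595703125, 72.69483184814453), 89.68860626220703)
```

View pics/wrist1.png

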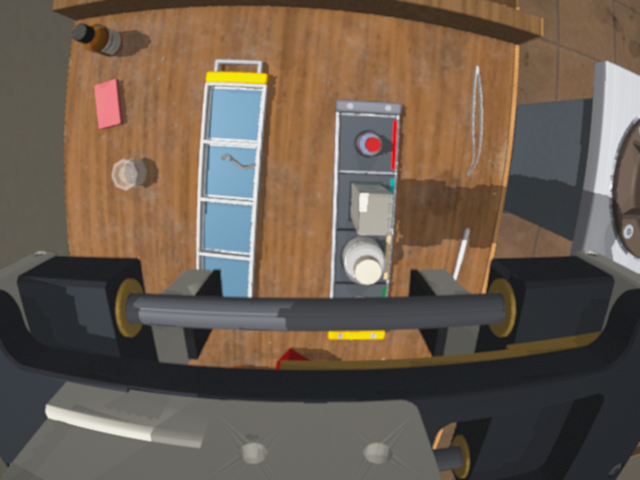

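Run:
```python
from h import *
n="wrist"; c=ctrl.get_calibration(n); im=cv2.imread("pics/wrist1.png")
for nm,p,z in (("sep1",(234.5,142),.013),("sep2",(230,199),.013),("sep3",(226,253),.013),("yel L",(207,77),.015),("yel R",(267,80),.015),("redcap",(373,145),.055),("jarcap",(369,270),.067),("greycapL",(337,107),.01),("greycapR",(400,108),.01),("ycapL",(331,335),.01),("ycapR",(384,335),.01)):
    print(nm,toplane(n,c,p,z).round(4))
cv2.imwrite("pics/w1c.png",cv2.resize(im[60:340,180:420],None,fx=2.1,fy=2.1,interpolation=cv2.INTER_CUBIC))
```

```text
sep1 [0.6209 0.0224 0.013 ]
sep2 [0.6228 0.0848 0.013 ]
sep3 [0.6259 0.1474 0.013 ]
yel L [ 0.6563 -0.0476  0.015 ]
yel R [ 0.5905 -0.0459  0.015 ]
redcap [0.4799 0.014  0.055 ]
jarcap [0.4718 0.1347 0.067 ]
greycapL [ 0.5149 -0.0227  0.01  ]
greycapR [ 0.4472 -0.0294  0.01  ]
ycapL [0.4965 0.2438 0.01  ]
ycapR [0.4305 0.2399 0.01  ]
```

View pics/w1c.png

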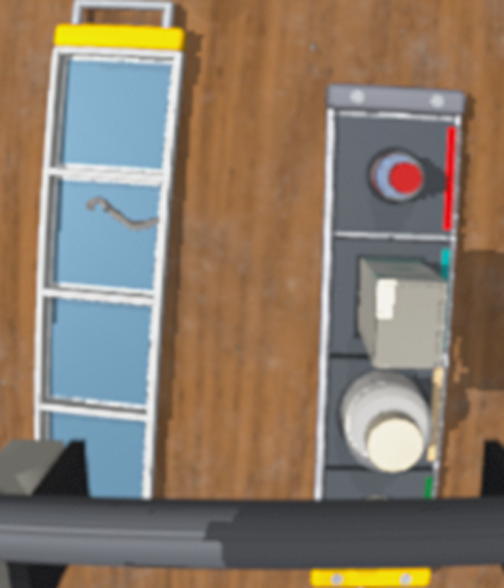

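Close up, the rail and carrier agree with the fit. The rail yaw is about 4°, with red at about (.480,.014) and the jar at about (.471,.136). Carrier bay 2 shows a squiggle at about (238,160). It looks like a flat mark, so I will check it closer by. Carton first.

```bash
python3 -c "
from h import *
go(.4755,.075,.13,4.2);go(.4755,.075,.045,4.2)"
```

```text
t 4.07 pos [0.5296 0.0798 0.25  ] open 0.0878 -> shift [ 0.12    0.0543 -0.0003] turn [ 0.5 -0.  -0. ]
t 4.07 pos [0.5296 0.0798 0.25  ] open 0.0878 -> shift [ 0.205   0.0543 -0.0003] turn [ 0.5 -0.  -0. ]
```

Request:
drive_tool([
  [[0.06,0.054,0],[0.5,0,0],1],
  [[0.08,0.054,0],[0.5,0,0],1],
  [[0.12,0.054,0],[0.5,0,0],1],
  [[0.12,0.054,0],[0.5,0,0],1],
  [[0.14,0.054,0],[0.5,0,0],1],
  [[0.16,0.054,0],[0.5,0,0],1],
  [[0.18,0.054,0],[0.5,0,0],1],
  [[0.195,0.054,0],[0.5,0,0],1],
  [[0.205,0.054,0],[0.5,0,0],1],
  [[0.205,0.054,0],[0.5,0,0],1],
  [[0.205,0.054,0],[0.5,0,0],0.6],
  [[0.205,0.054,0],[0.5,0,0],0.4],
  [[0.205,0.054,0],[0.5,0,0],0.2],
  [[0.205,0.054,0],[0.5,0,0],0.1],
  [[0.205,0.054,0],[0.5,0,0],0],
  [[0.205,0.054,0],[0.5,0,0],0],
  [[0.205,0.054,0],[0.5,0,0],0],
  [[0.205,0.054,0],[0.5,0,0],0],
])

```text
clock: 5.57
tool_pos: [0.4758, 0.0753, 0.0452]
orientation: [-62.0, 90.0, 32.2]
force: [1.3, -0.3, -0.5]
opening: 0.04
```

Request:
drive_tool([
  [[0,0,0],[0,0,0],0],
  [[0,0,0],[0,0,0],0],
  [[0,0,0],[0,0,0],0],
  [[0,0,0],[0,0,0],0],
])

```text
clock: 5.9
tool_pos: [0.4759, 0.0753, 0.0452]
orientation: [-69.4, 90.0, 24.8]
force: [-1.1, 0.2, 0.8]
opening: 0.0297
```

```bash
python3 -c "
from h import *
go(.625,.119,.135,0);go(.625,.119,.0415,0)"
```

```text
t 5.9 pos [0.4759 0.0753 0.0452] open 0.0297 -> shift [-0.0897 -0.152   0.0325] turn [4.2 0.  0. ]
t 5.9 pos [0.4759 0.0753 0.0452] open 0.0297 -> shift [ 0.0038 -0.1519  0.0325] turn [4.2 0.  0. ]
```

Request:
drive_tool([
  [[-0.01,0,0],[0,0,0],0],
  [[-0.025,0,0],[0,0,0],0],
  [[-0.045,0,0],[0,0,0],0],
  [[-0.07,0,0],[0,0,0],0],
  [[-0.09,0,0],[0,0,0],0],
  [[-0.09,0,0],[0,0,0],0],
  [[-0.09,0,0],[0,0,0],0],
])

```text
clock: 6.48
tool_pos: [0.4764, 0.0757, 0.1362]
orientation: [-60.1, 89.8, 34.2]
force: [-0.8, -0.0, -0.7]
opening: 0.0302
```

Request:
drive_tool([
  [[0,-0.022,0.005],[1,0,0],0],
  [[0,-0.044,0.01],[2,0,0],0],
  [[0,-0.066,0.015],[3,0,0],0],
  [[0,-0.088,0.02],[4.2,0,0],0],
  [[0,-0.11,0.025],[4.2,0,0],0],
  [[0,-0.132,0.03],[4.2,0,0],0],
  [[0,-0.15,0.0325],[4.2,0,0],0],
  [[0,-0.15,0.0325],[4.2,0,0],0],
  [[0,-0.15,0.0325],[4.2,0,0],0],
  [[0,-0.15,0.0325],[4.2,0,0],0],
])

```text
clock: 7.32
tool_pos: [0.6224, 0.1187, 0.1349]
orientation: [25.8, 90.0, 115.8]
force: [0.2, -0.5, -1.2]
opening: 0.0298
```

Run:
```python
from h import *
n="wrist"; c=ctrl.get_calibration(n); im=ctrl.snapshot(n); 
# predicted bay outlines
cx,cy,yw=.625,.087,np.radians(0)
d=im.copy()
for b in(-.096,-.032,.032,.096):
    q=[]
    for dx,dy in((-.03,-.03),(.03,-.03),(.03,.03),(-.03,.03)):
        q.append(proj(n,c,(cx+dx,cy+b+dy,.013)))
    cv2.polylines(d,[np.array(q).round().astype(int)],True,(0,0,255),1)
cv2.imwrite("pics/w2.png",d)
go(.625,.119,.0415,0)
```

```text
t 7.37 pos [0.6224 0.1188 0.1355] open 0.0299 -> shift [ 0.094  -0.0026  0.0001] turn [0.  0.1 0. ]
```

View pics/w2.png

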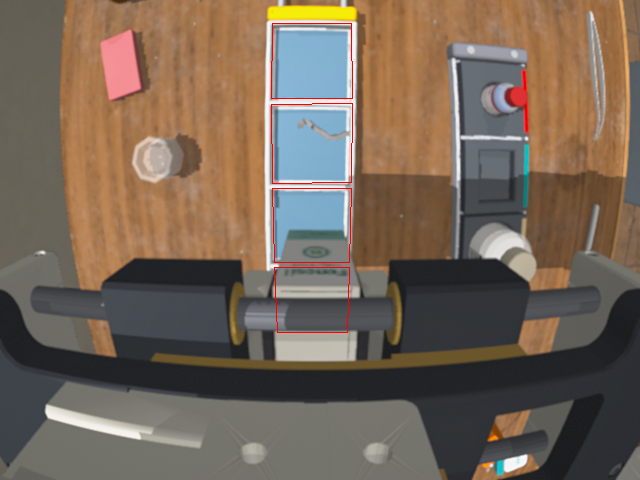

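The projected bay outlines fit the carrier to about 2 mm, and the carton hangs straight over bay 3. The squiggle at (322,130) lies flat in bay 2. Now I lower the carton.

Request:
drive_tool([
  [[0.02,-0.002,0],[0,0,0],0],
  [[0.045,-0.002,0],[0,0,0],0],
  [[0.065,-0.002,0],[0,0,0],0],
  [[0.08,-0.002,0],[0,0,0],0],
  [[0.088,-0.002,0],[0,0,0],0],
  [[0.092,-0.002,0],[0,0,0],0],
  [[0.095,-0.002,0],[0,0,0],0],
  [[0.095,-0.002,0],[0,0,0],0],
  [[0.095,-0.002,0],[0,0,0],0],
  [[0.095,-0.002,0],[0,0,0],0],
])

```text
clock: 8.2
tool_pos: [0.625, 0.1191, 0.0415]
orientation: [-49.7, 89.9, 40.4]
force: [0.0, -0.6, -0.7]
opening: 0.03
```

Request:
drive_tool([
  [[0.001,0,0],[0,0,0],0],
  [[0.002,0,0],[0,0,0],0],
  [[0.002,0,0],[0,0,0],0],
  [[0.002,0,0],[0,0,0],0.36],
  [[0.002,0,0],[0,0,0],0.42],
  [[0.002,0,0],[0,0,0],0.5],
  [[0.002,0,0],[0,0,0],0.6],
  [[0.002,0,0],[0,0,0],0.8],
  [[0.002,0,0],[0,0,0],1],
  [[0.002,0,0],[0,0,0],1],
  [[0.002,0,0],[0,0,0],1],
  [[0.002,0,0],[0,0,0],1],
  [[-0.01,0,0],[0,0,0],1],
  [[-0.03,0,0],[0,0,0],1],
  [[-0.06,0,0],[0,0,0],1],
  [[-0.09,0,0],[0,0,0],1],
  [[-0.09,0,0],[0,0,0],1],
])

```text
clock: 9.62
tool_pos: [0.6284, 0.12, 0.1392]
orientation: [-69.3, 89.3, 20.8]
force: [1.0, 0.4, 0.8]
opening: 0.0876
```

```bash
python3 -c "
from h import *
go(.4805,.0135,.13,4.2)
go(.4805,.0135,.023,4.2)"
```

```text
t 9.62 pos [0.6284 0.12   0.1392] open 0.0876 -> shift [ 0.007   0.1482 -0.1063] turn [-4.1  0.2  0.7]
t 9.62 pos [0.6284 0.12   0.1392] open 0.0876 -> shift [ 0.114   0.1495 -0.1068] turn [-4.1  0.2  0.7]
```

Request:
drive_tool([
  [[0.006,0.03,-0.02],[-1,0.2,0.7],1],
  [[0.006,0.06,-0.04],[-2,0.2,0.7],1],
  [[0.006,0.09,-0.065],[-3,0.2,0.7],1],
  [[0.006,0.12,-0.09],[-4.1,0.2,0.7],1],
  [[0.007,0.148,-0.106],[-4.1,0.2,0.7],1],
  [[0.007,0.148,-0.106],[-4.1,0.2,0.7],1],
  [[0.007,0.148,-0.106],[-4.1,0.2,0.7],1],
  [[0.007,0.148,-0.106],[-4.1,0.2,0.7],1],
  [[0.007,0.148,-0.106],[-4.1,0.2,0.7],1],
])

```text
clock: 10.37
tool_pos: [0.4818, 0.0143, 0.1307]
orientation: [-51.7, 89.9, 42.6]
force: [0.2, -0.5, -0.8]
opening: 0.0877
```

Run:
```python
from h import *
n="wrist"; c=ctrl.get_calibration(n); im=ctrl.snapshot(n); d=im.copy()
for nm,X in (("r",(.4805,.0135)),("j",(.4707,.137)),("g",(.4662,.1987))):
    for z,r in((.009,.0115),(.044,.0115)):
        q=[proj(n,c,(X[0]+r*np.cos(a),X[1]+r*np.sin(a),z)) for a in np.arange(0,6.3,.3)]
        cv2.polylines(d,[np.array(q).round().astype(int)],True,(0,255,0),1)
cv2.imwrite("pics/w3.png",d)
for r in ctrl.landmark_of(n,"vial_red")[:2]: print(r,toplane(n,c,r['pixel'],.009))
go(.4805,.0135,.023,4.2)
```

```text
{'pixel': [319.8, 226.0], 'confidence': 0.94} [0.47819819 0.01429506 0.009     ]
t 10.47 pos [0.4815 0.0143 0.1301] open 0.0878 -> shift [ 0.1071  0.001  -0.0008] turn [ 0.  0. -0.]
```

View pics/w3.png

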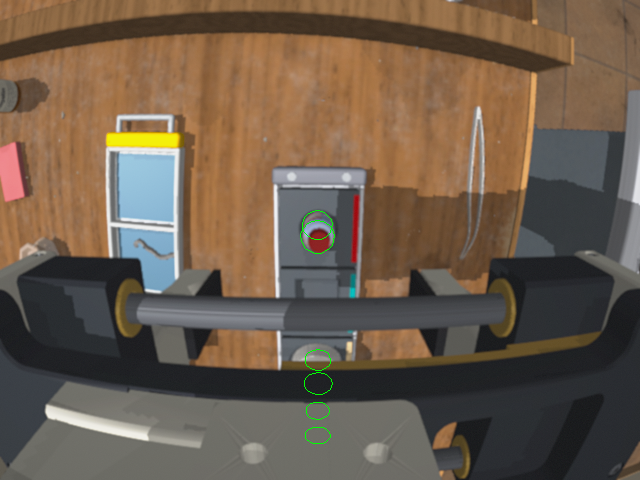

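The green outline sits on the red vial at (318,230), so the fit is within about 1 mm. Next I descend and grip.

Request:
drive_tool([
  [[0.02,0.001,0],[0,0,0],1],
  [[0.045,0.001,0],[0,0,0],1],
  [[0.07,0.001,0],[0,0,0],1],
  [[0.088,0.001,0],[0,0,0],1],
  [[0.098,0.001,0],[0,0,0],1],
  [[0.103,0.001,0],[0,0,0],1],
  [[0.1065,0.001,0],[0,0,0],1],
  [[0.1065,0.001,0],[0,0,0],0.5],
  [[0.1065,0.001,0],[0,0,0],0.3],
  [[0.1065,0.001,0],[0,0,0],0.15],
  [[0.1065,0.001,0],[0,0,0],0],
  [[0.1065,0.001,0],[0,0,0],0],
  [[0.1065,0.001,0],[0,0,0],0],
  [[0.1065,0.001,0],[0,0,0],0],
  [[0.1065,0.001,0],[0,0,0],0],
  [[0.1065,0.001,0],[0,0,0],0],
  [[0.1065,0.001,0],[0,0,0],0],
  [[0.1065,0.001,0],[0,0,0],0],
  [[0.1065,0.001,0],[0,0,0],0],
  [[0.1065,0.001,0],[0,0,0],0],
])

```text
clock: 12.13
tool_pos: [0.4804, 0.0142, 0.0236]
orientation: [21.3, 90.0, 115.6]
force: [-0.0, -0.4, 1.0]
opening: 0.0216
```

Request:
drive_tool([
  [[0,0,0],[0,0,0],0],
  [[0,0,0],[0,0,0],0],
  [[-0.008,0,0],[0,0,0],0],
  [[-0.02,0,0],[0,0,0],0],
  [[-0.04,0,0],[0,0,0],0],
  [[-0.06,0,0],[0,0,0],0],
  [[-0.085,0,0],[0,0,0],0],
  [[-0.11,0,0],[0,0,0],0],
  [[-0.13,0,0],[0,0,0],0],
  [[-0.13,0,0],[0,0,0],0],
  [[-0.13,0,0],[0,0,0],0],
])

```text
clock: 13.05
tool_pos: [0.4811, 0.0145, 0.1553]
orientation: [-59.7, 89.8, 34.5]
force: [-1.2, 0.3, -0.3]
opening: 0.0223
```

```bash
python3 -c "
from h import *
go(.625,.188,.15,0)"
```

```text
t 13.05 pos [0.4811 0.0145 0.1553] open 0.0223 -> shift [ 0.006  -0.1563  0.1624] turn [4.2 0.1 0.2]
```

Request:
drive_tool([
  [[0,-0.02,0.02],[1,0,0],0],
  [[0,-0.04,0.04],[2,0,0],0],
  [[0,-0.06,0.06],[3,0,0],0],
  [[0,-0.08,0.08],[4.2,0,0],0],
  [[0,-0.1,0.1],[4.2,0,0],0],
  [[0,-0.12,0.12],[4.2,0,0],0],
  [[0,-0.14,0.145],[4.2,0,0],0],
  [[0.005,-0.156,0.1625],[4.2,0,0],0],
  [[0.005,-0.156,0.1625],[4.2,0,0],0],
  [[0.005,-0.156,0.1625],[4.2,0,0],0],
  [[0.005,-0.156,0.1625],[4.2,0,0],0],
  [[0.005,-0.156,0.1625],[4.2,0,0],0],
])

```text
clock: 14.05
tool_pos: [0.624, 0.1873, 0.1507]
orientation: [-52.0, 89.9, 38.0]
force: [-0.0, -1.1, 0.2]
opening: 0.0219
```

Run:
```python
from h import *
go(.625,.188,.0195,0)
n="wrist"; c=ctrl.get_calibration(n); im=ctrl.snapshot(n);cv2.imwrite("pics/w4.png",im)
```

```text
t 14.05 pos [0.624  0.1873 0.1507] open 0.0219 -> shift [ 0.1312 -0.0007  0.0005] turn [0.  0.1 0.1]
```

View pics/w4.png

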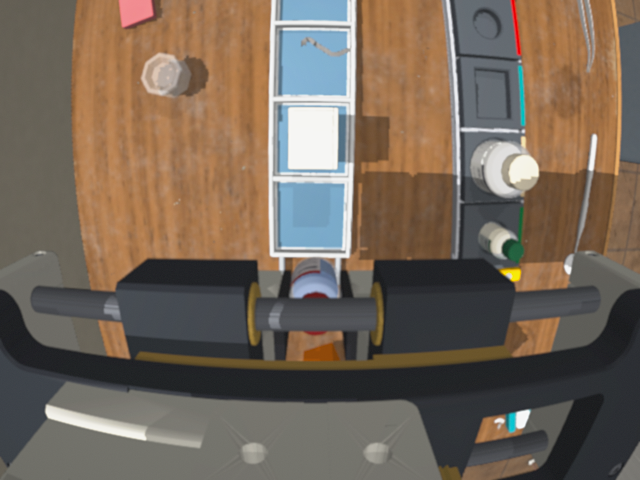

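The carton stands upright, centred in bay 3 at (313,138). The red vial is held straight. Lowering it.

Request:
drive_tool([
  [[0.025,0,0],[0,0,0],0],
  [[0.05,0,0],[0,0,0],0],
  [[0.075,0,0],[0,0,0],0],
  [[0.1,0,0],[0,0,0],0],
  [[0.115,0,0],[0,0,0],0],
  [[0.124,0,0],[0,0,0],0],
  [[0.128,0,0],[0,0,0],0],
  [[0.13,0,0],[0,0,0],0],
  [[0.13,0,0],[0,0,0],0],
  [[0.13,0,0],[0,0,0],0],
  [[0.13,0,0],[0,0,0],0],
])

```text
clock: 15.02
tool_pos: [0.6251, 0.1879, 0.0223]
orientation: [-56.7, 89.7, 33.3]
force: [0.4, -0.4, -0.4]
opening: 0.0218
```

Request:
drive_tool([
  [[0.002,0,0],[0,0,0],0],
  [[0.003,0,0],[0,0,0],0],
  [[0.0033,0,0],[0,0,0],0],
  [[0.0033,0,0],[0,0,0],0],
  [[0.0033,0,0],[0,0,0],0.28],
  [[0.0033,0,0],[0,0,0],0.34],
  [[0.0033,0,0],[0,0,0],0.45],
  [[0.0033,0,0],[0,0,0],0.6],
  [[0.0033,0,0],[0,0,0],0.8],
  [[0.0033,0,0],[0,0,0],1],
  [[0.0033,0,0],[0,0,0],1],
  [[0.0033,0,0],[0,0,0],1],
  [[0.0033,0,0],[0,0,0],1],
  [[-0.01,0,0],[0,0,0],1],
  [[-0.03,0,0],[0,0,0],1],
  [[-0.06,0,0],[0,0,0],1],
  [[-0.09,0,0],[0,0,0],1],
  [[-0.115,0,0],[0,0,0],1],
  [[-0.115,0,0],[0,0,0],1],
])

```text
clock: 16.6
tool_pos: [0.6276, 0.1888, 0.1437]
orientation: [-63.3, 89.2, 26.7]
force: [-0.2, 0.7, 0.3]
opening: 0.0879
```

```bash
python3 -c "
from h import *
go(.4707,.137,.14,4.2)"
```

```text
t 16.6 pos [0.6276 0.1888 0.1437] open 0.0879 -> shift [ 0.0014  0.157  -0.0516] turn [-4.1  0.3  0.7]
```

Request:
drive_tool([
  [[0.001,0.03,-0.01],[-1,0.3,0.7],1],
  [[0.001,0.06,-0.02],[-2,0.3,0.7],1],
  [[0.001,0.09,-0.03],[-3,0.3,0.7],1],
  [[0.001,0.12,-0.04],[-4.1,0.3,0.7],1],
  [[0.001,0.157,-0.0515],[-4.1,0.3,0.7],1],
  [[0.001,0.157,-0.0515],[-4.1,0.3,0.7],1],
  [[0.001,0.157,-0.0515],[-4.1,0.3,0.7],1],
  [[0.001,0.157,-0.0515],[-4.1,0.3,0.7],1],
  [[0.001,0.157,-0.0515],[-4.1,0.3,0.7],1],
])

```text
clock: 17.35
tool_pos: [0.4717, 0.1377, 0.1406]
orientation: [-56.5, 89.9, 37.7]
force: [-0.0, 0.1, -0.9]
opening: 0.0872
```

Run:
```python
from h import *
n="wrist"; c=ctrl.get_calibration(n); im=ctrl.snapshot(n); d=im.copy()
for X,r in (((.4707,.137),.0225),((.4662,.1987),.0125)):
    for z in (.009,.05):
        q=[proj(n,c,(X[0]+r*np.cos(a),X[1]+r*np.sin(a),z)) for a in np.arange(0,6.3,.3)]
        cv2.polylines(d,[np.array(q).round().astype(int)],True,(0,255,0),1)
cv2.imwrite("pics/w5.png",d)
for r in ctrl.landmark_of(n,"powder_jar")[:2]: print(r,toplane(n,c,r['pixel'],.009))
go(.4707,.137,.028,4.2)
```

```text
{'pixel': [311.2, 223.7], 'confidence': 0.8} [0.47490592 0.13872895 0.009     ]
t 17.45 pos [0.4715 0.1375 0.1402] open 0.0876 -> shift [ 0.1122  0.0009 -0.0005] turn [-0.  0.  0.]
```

View pics/w5.png

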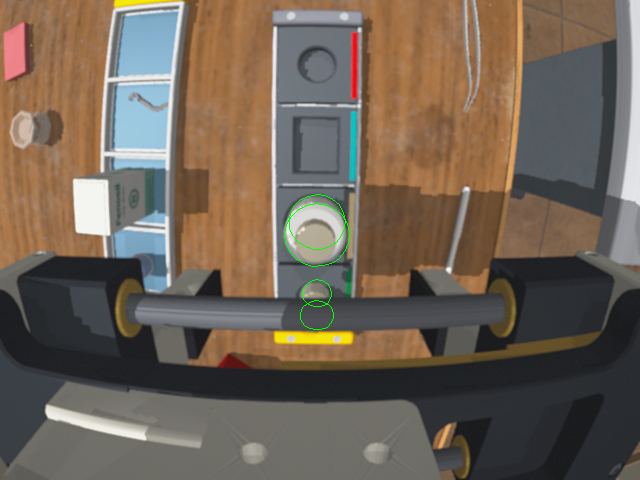

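The outline matches the jar at (316,230). The carton stands in bay 3. Descend and grip.

Request:
drive_tool([
  [[0.02,0.001,0],[0,0,0],1],
  [[0.045,0.001,0],[0,0,0],1],
  [[0.07,0.001,0],[0,0,0],1],
  [[0.09,0.001,0],[0,0,0],1],
  [[0.102,0.001,0],[0,0,0],1],
  [[0.108,0.001,0],[0,0,0],1],
  [[0.112,0.001,0],[0,0,0],1],
  [[0.112,0.001,0],[0,0,0],1],
  [[0.112,0.001,0],[0,0,0],0.6],
  [[0.112,0.001,0],[0,0,0],0.4],
  [[0.112,0.001,0],[0,0,0],0.2],
  [[0.112,0.001,0],[0,0,0],0.1],
  [[0.112,0.001,0],[0,0,0],0],
  [[0.112,0.001,0],[0,0,0],0],
  [[0.112,0.001,0],[0,0,0],0],
  [[0.112,0.001,0],[0,0,0],0],
  [[0.112,0.001,0],[0,0,0],0],
  [[0.112,0.001,0],[0,0,0],0],
])

```text
clock: 18.95
tool_pos: [0.4707, 0.1376, 0.0284]
orientation: [-52.9, 89.9, 41.3]
force: [-0.9, 0.2, 3.8]
opening: 0.0438
```

Request:
drive_tool([
  [[0,0,0],[0,0,0],0],
  [[0,0,0],[0,0,0],0],
  [[-0.008,0,0],[0,0,0],0],
  [[-0.02,0,0],[0,0,0],0],
  [[-0.04,0,0],[0,0,0],0],
  [[-0.06,0,0],[0,0,0],0],
  [[-0.085,0,0],[0,0,0],0],
  [[-0.11,0,0],[0,0,0],0],
  [[-0.12,0,0],[0,0,0],0],
  [[-0.12,0,0],[0,0,0],0],
  [[-0.12,0,0],[0,0,0],0],
])

```text
clock: 19.87
tool_pos: [0.4704, 0.1376, 0.1486]
orientation: [-41.2, 89.9, 52.9]
force: [-0.3, 0.4, -0.9]
opening: 0.0439
```

```bash
python3 -c "
from h import *
go(.625,.054,.15,0)"
```

```text
t 19.87 pos [0.4704 0.1376 0.1486] open 0.0439 -> shift [-0.0014 -0.1482 -0.0945] turn [4.1 0.1 0.1]
```

Request:
drive_tool([
  [[0,-0.022,-0.014],[1,0,0],0],
  [[0,-0.044,-0.028],[2,0,0],0],
  [[0,-0.066,-0.042],[3,0,0],0],
  [[0,-0.088,-0.056],[4.1,0,0],0],
  [[0,-0.11,-0.07],[4.1,0,0],0],
  [[0,-0.13,-0.083],[4.1,0,0],0],
  [[0,-0.148,-0.0945],[4.1,0,0],0],
  [[0,-0.148,-0.0945],[4.1,0,0],0],
  [[0,-0.148,-0.0945],[4.1,0,0],0],
  [[0,-0.148,-0.0945],[4.1,0,0],0],
  [[0,-0.148,-0.0945],[4.1,0,0],0],
])

```text
clock: 20.78
tool_pos: [0.6237, 0.0542, 0.1477]
orientation: [23.5, 89.9, 113.5]
force: [0.4, -0.4, -0.2]
opening: 0.0435
```

Run:
```python
from h import *
go(.625,.054,.0245,0)
n="wrist"; im=ctrl.snapshot(n);cv2.imwrite("pics/w6.png",im)
```

```text
t 20.78 pos [0.6237 0.0542 0.1477] open 0.0435 -> shift [ 0.1232 -0.0014 -0.0003] turn [ 0.1  0.1 -0. ]
```

View pics/w6.png

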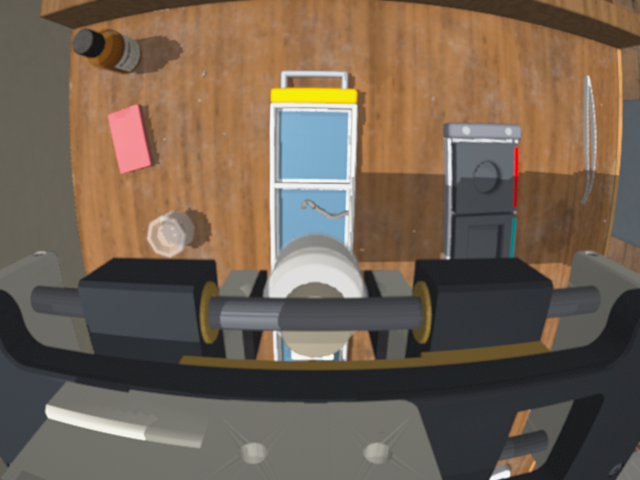

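The jar hangs straight. The squiggle lies at (325,208) in bay 2. I lower the jar with a 3 mm bias away from it and watch the force.

Request:
drive_tool([
  [[0.025,-0.001,0.003],[0,0,0],0],
  [[0.05,-0.001,0.003],[0,0,0],0],
  [[0.075,-0.001,0.003],[0,0,0],0],
  [[0.095,-0.001,0.003],[0,0,0],0],
  [[0.108,-0.001,0.003],[0,0,0],0],
  [[0.115,-0.001,0.003],[0,0,0],0],
  [[0.119,-0.001,0.003],[0,0,0],0],
  [[0.121,-0.001,0.003],[0,0,0],0],
  [[0.121,-0.001,0.003],[0,0,0],0],
  [[0.121,-0.001,0.003],[0,0,0],0],
  [[0.121,-0.001,0.003],[0,0,0],0],
])

```text
clock: 21.75
tool_pos: [0.6255, 0.0577, 0.0282]
orientation: [-43.8, 89.8, 46.2]
force: [0.7, -0.4, -1.1]
opening: 0.0437
```

Request:
drive_tool([
  [[0.001,0,0],[0,0,0],0],
  [[0.002,0,0],[0,0,0],0],
  [[0.002,0,0],[0,0,0],0],
  [[0.002,0,0],[0,0,0],0],
])

```text
clock: 22.08
tool_pos: [0.6255, 0.0577, 0.0263]
orientation: [-43.0, 89.8, 47.1]
force: [0.9, -0.3, -1.8]
opening: 0.0434
```

Still about 3 mm from the floor, with no contact force.

Request:
drive_tool([
  [[0.001,0,0],[0,0,0],0],
  [[0.002,0,0],[0,0,0],0],
  [[0.0028,0,0],[0,0,0],0],
  [[0.0028,0,0],[0,0,0],0],
  [[0.0028,0,0],[0,0,0],0],
])

```text
clock: 22.5
tool_pos: [0.6255, 0.0577, 0.0234]
orientation: [-42.8, 89.8, 47.3]
force: [0.1, 0.9, -0.1]
opening: 0.0438
```

Request:
drive_tool([
  [[0.0003,0,0],[0,0,0],0.52],
  [[0.0003,0,0],[0,0,0],0.56],
  [[0.0003,0,0],[0,0,0],0.62],
  [[0.0003,0,0],[0,0,0],0.7],
  [[0.0003,0,0],[0,0,0],0.8],
  [[0.0003,0,0],[0,0,0],1],
  [[0.0003,0,0],[0,0,0],1],
  [[0.0003,0,0],[0,0,0],1],
  [[-0.01,0,0],[0,0,0],1],
  [[-0.03,0,0],[0,0,0],1],
  [[-0.06,0,0],[0,0,0],1],
  [[-0.09,0,0],[0,0,0],1],
  [[-0.115,0,0],[0,0,0],1],
  [[-0.115,0,0],[0,0,0],1],
])

```text
clock: 23.67
tool_pos: [0.6285, 0.0581, 0.1456]
orientation: [-70.5, 89.3, 19.6]
force: [0.9, 0.7, 0.9]
opening: 0.0876
```

```bash
python3 -c "
from h import *
go(.4662,.1987,.14,4.2)"
```

```text
t 23.67 pos [0.6285 0.0581 0.1456] open 0.0876 -> shift [0.0043 0.162  0.141 ] turn [-4.1  0.2  0.7]
```

Request:
drive_tool([
  [[0.002,0.03,0.026],[-1,0.2,0.7],1],
  [[0.002,0.06,0.052],[-2,0.2,0.7],1],
  [[0.002,0.09,0.078],[-3,0.2,0.7],1],
  [[0.004,0.12,0.104],[-4.1,0.2,0.7],1],
  [[0.004,0.145,0.126],[-4.1,0.2,0.7],1],
  [[0.004,0.162,0.141],[-4.1,0.2,0.7],1],
  [[0.004,0.162,0.141],[-4.1,0.2,0.7],1],
  [[0.004,0.162,0.141],[-4.1,0.2,0.7],1],
  [[0.004,0.162,0.141],[-4.1,0.2,0.7],1],
  [[0.004,0.162,0.141],[-4.1,0.2,0.7],1],
])

```text
clock: 24.5
tool_pos: [0.4668, 0.1984, 0.1405]
orientation: [63.0, 90.0, 157.2]
force: [0.7, 0.0, -0.1]
opening: 0.0878
```

Run:
```python
from h import *
n="wrist"; c=ctrl.get_calibration(n); im=ctrl.snapshot(n); d=im.copy()
for X,r,zz in (((.4662,.1987),.0125,(.009,.049)),((.6255,.058),.0225,(.004,.048)),((.625,.188),.0115,(.004,.039))):
    for z in zz:
        q=[proj(n,c,(X[0]+r*np.cos(a),X[1]+r*np.sin(a),z)) for a in np.arange(0,6.3,.3)]
        cv2.polylines(d,[np.array(q).round().astype(int)],True,(0,255,0),1)
cv2.imwrite("pics/w7.png",d)
for r in ctrl.landmark_of(n,"vial_green")[:2]: print(r,toplane(n,c,r['pixel'],.009))
go(.4662,.1987,.025,4.2)
```

```text
{'pixel': [310.7, 223.3], 'confidence': 0.58} [0.47017766 0.19901705 0.009     ]
t 24.6 pos [0.4668 0.1982 0.1402] open 0.0878 -> shift [0.1152 0.0004 0.0006] turn [-0.  -0.  -0.1]
```

View pics/w7.png

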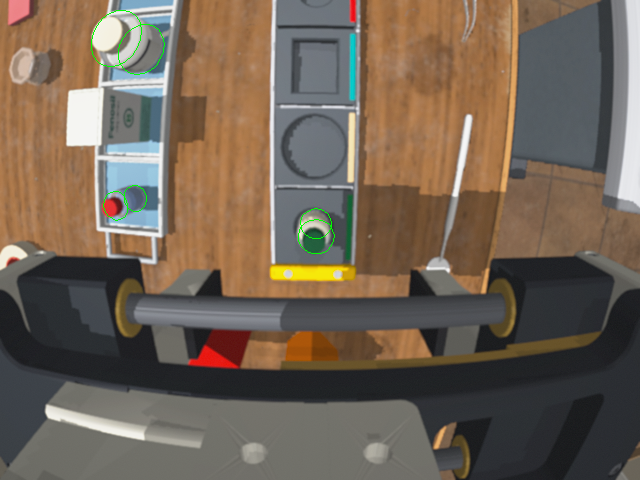

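The outlines match. The jar, carton and red vial all stand upright in their bays, and the green vial is at (316,230). Grip it.

Request:
drive_tool([
  [[0.02,0.0005,0.0005],[0,0,0],1],
  [[0.045,0.0005,0.0005],[0,0,0],1],
  [[0.07,0.0005,0.0005],[0,0,0],1],
  [[0.09,0.0005,0.0005],[0,0,0],1],
  [[0.105,0.0005,0.0005],[0,0,0],1],
  [[0.111,0.0005,0.0005],[0,0,0],1],
  [[0.115,0.0005,0.0005],[0,0,0],1],
  [[0.115,0.0005,0.0005],[0,0,0],0.6],
  [[0.115,0.0005,0.0005],[0,0,0],0.4],
  [[0.115,0.0005,0.0005],[0,0,0],0.2],
  [[0.115,0.0005,0.0005],[0,0,0],0.1],
  [[0.115,0.0005,0.0005],[0,0,0],0],
  [[0.115,0.0005,0.0005],[0,0,0],0],
  [[0.115,0.0005,0.0005],[0,0,0],0],
  [[0.115,0.0005,0.0005],[0,0,0],0],
  [[0.115,0.0005,0.0005],[0,0,0],0],
  [[0.115,0.0005,0.0005],[0,0,0],0],
  [[0.115,0.0005,0.0005],[0,0,0],0],
  [[0.115,0.0005,0.0005],[0,0,0],0],
  [[0.115,0.0005,0.0005],[0,0,0],0],
])

```text
clock: 26.27
tool_pos: [0.4662, 0.1987, 0.0253]
orientation: [89.6, 90.0, -176.2]
force: [-0.7, 0.7, 0.1]
opening: 0.0231
```

Request:
drive_tool([
  [[0,0,0],[0,0,0],0],
  [[0,0,0],[0,0,0],0],
  [[-0.008,0,0],[0,0,0],0],
  [[-0.02,0,0],[0,0,0],0],
  [[-0.04,0,0],[0,0,0],0],
  [[-0.06,0,0],[0,0,0],0],
  [[-0.085,0,0],[0,0,0],0],
  [[-0.11,0,0],[0,0,0],0],
  [[-0.13,0,0],[0,0,0],0],
  [[-0.13,0,0],[0,0,0],0],
  [[-0.13,0,0],[0,0,0],0],
])

```text
clock: 27.18
tool_pos: [0.4667, 0.199, 0.1569]
orientation: [-33.1, 89.9, 61.1]
force: [0.5, -0.2, -0.4]
opening: 0.0234
```

```bash
python3 -c "
from h import *
go(.625,-.010,.15,0)"
```

```text
t 27.18 pos [0.4667 0.199  0.1569] open 0.0234 -> shift [ 0.0066 -0.1427 -0.22  ] turn [4.2 0.1 0.1]
```

Request:
drive_tool([
  [[0,-0.015,-0.023],[1,0,0],0],
  [[0,-0.03,-0.046],[2,0,0],0],
  [[0,-0.045,-0.07],[3,0,0],0],
  [[0,-0.06,-0.093],[4.2,0,0],0],
  [[0,-0.075,-0.116],[4.2,0,0],0],
  [[0,-0.09,-0.139],[4.2,0,0],0],
  [[0,-0.105,-0.162],[4.2,0,0],0],
  [[0,-0.12,-0.185],[4.2,0,0],0],
  [[0.003,-0.133,-0.205],[4.2,0,0],0],
  [[0.006,-0.1427,-0.22],[4.2,0,0],0],
  [[0.006,-0.1427,-0.22],[4.2,0,0],0],
  [[0.006,-0.1427,-0.22],[4.2,0,0],0],
  [[0.006,-0.1427,-0.22],[4.2,0,0],0],
  [[0.006,-0.1427,-0.22],[4.2,0,0],0],
])

```text
clock: 28.35
tool_pos: [0.6243, -0.0094, 0.1504]
orientation: [-12.7, 89.9, 77.3]
force: [1.0, 0.3, -0.0]
opening: 0.0235
```

Run:
```python
from h import *
go(.625,-.010,.0203,0)
n="wrist"; c=ctrl.get_calibration(n); im=ctrl.snapshot(n);cv2.imwrite("pics/w8.png",im)
print("cam",-c['R'].T@c['t'])
```

```text
t 28.35 pos [ 0.6243 -0.0094  0.1504] open 0.0235 -> shift [ 0.1301 -0.0006 -0.0009] turn [0.  0.1 0. ]
cam [ 0.6240292  -0.07718537  0.30860411]
```

View pics/w8.png

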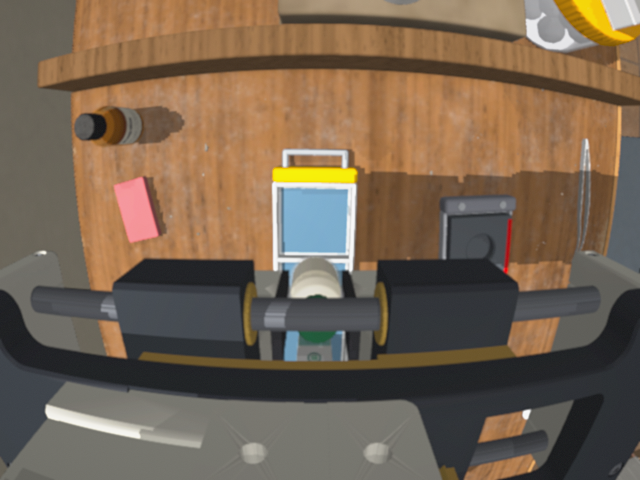

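The green vial hangs straight over bay 1, whose centre is at about (316,222). Clearances to the bottle and wooden wall are fine. Lowering.

Request:
drive_tool([
  [[0.025,-0.0005,-0.001],[0,0,0],0],
  [[0.05,-0.0005,-0.001],[0,0,0],0],
  [[0.075,-0.0005,-0.001],[0,0,0],0],
  [[0.1,-0.0005,-0.001],[0,0,0],0],
  [[0.115,-0.0005,-0.001],[0,0,0],0],
  [[0.122,-0.0005,-0.001],[0,0,0],0],
  [[0.126,-0.0005,-0.001],[0,0,0],0],
  [[0.128,-0.0005,-0.001],[0,0,0],0],
  [[0.128,-0.0005,-0.001],[0,0,0],0],
  [[0.128,-0.0005,-0.001],[0,0,0],0],
  [[0.128,-0.0005,-0.001],[0,0,0],0],
])

```text
clock: 29.32
tool_pos: [0.6258, -0.0098, 0.0238]
orientation: [-47.2, 89.8, 42.8]
force: [0.4, 0.1, -0.6]
opening: 0.0238
```

Request:
drive_tool([
  [[0.0015,0,0],[0,0,0],0],
  [[0.0025,0,0],[0,0,0],0],
  [[0.0033,0,0],[0,0,0],0],
  [[0.0033,0,0],[0,0,0],0],
  [[0.0033,0,0],[0,0,0],0],
  [[0.0033,0,0],[0,0,0],0.3],
  [[0.0033,0,0],[0,0,0],0.36],
  [[0.0033,0,0],[0,0,0],0.45],
  [[0.0033,0,0],[0,0,0],0.6],
  [[0.0033,0,0],[0,0,0],0.8],
  [[0.0033,0,0],[0,0,0],1],
  [[0.0033,0,0],[0,0,0],1],
  [[0.0033,0,0],[0,0,0],1],
  [[-0.01,0,0],[0,0,0],1],
  [[-0.03,0,0],[0,0,0],1],
  [[-0.06,0,0],[0,0,0],1],
  [[-0.09,0,0],[0,0,0],1],
  [[-0.12,0,0],[0,0,0],1],
  [[-0.15,0,0],[0,0,0],1],
  [[-0.15,0,0],[0,0,0],1],
])

```text
clock: 30.98
tool_pos: [0.6287, -0.01, 0.1809]
orientation: [-74.7, 89.2, 15.4]
force: [1.9, 0.8, 1.5]
opening: 0.0876
```

```bash
python3 -c "
from h import *
go(.50,.09,.30,0)"
```

```text
t 30.98 pos [ 0.6287 -0.01    0.1809] open 0.0876 -> shift [-0.1204  0.127   0.1006] turn [0.1 0.2 0.7]
```

Withdraw so the fixed cameras and the wrist camera can see everything, then verify.

Request:
drive_tool([
  [[-0.08,0.03,0.02],[0,0,0],1],
  [[-0.12,0.06,0.05],[0,0,0],1],
  [[-0.12,0.09,0.075],[0,0,0],1],
  [[-0.12,0.127,0.1],[0,0,0],1],
  [[-0.12,0.127,0.1],[0,0,0],1],
  [[-0.12,0.127,0.1],[0,0,0],1],
  [[-0.12,0.127,0.1],[0,0,0],1],
  [[-0.12,0.127,0.1],[0,0,0],1],
  [[-0.12,0.127,0.1],[0,0,0],1],
])

```text
clock: 31.73
tool_pos: [0.5003, 0.0891, 0.299]
orientation: [-75.6, 89.3, 14.5]
force: [0.5, 0.8, -0.1]
opening: 0.0881
```

Run:
```python
from h import *
G=dict(vial_green=(.6255,-.010,.0125,.044),powder_jar=(.6255,.058,.0225,.048),vial_red=(.625,.188,.0115,.039))
pics=[]
for n in("side","wrist"):
    c=ctrl.get_calibration(n); im=ctrl.snapshot(n); d=im.copy()
    for k,z in dict(vial_red=.004,vial_green=.004,powder_jar=.004,cement_carton=.004,dappen_dish=0).items():
        for r in ctrl.landmark_of(n,k)[:2]: print(n,k,round(r['confidence'],2),toplane(n,c,r['pixel'],z).round(3))
    pics.append(d)
cv2.imwrite("pics/end.png",np.hstack([cv2.resize(pics[0][160:400,200:460],None,fx=1.54,fy=1.9),pics[1][:456,60:460]]))
print(ctrl.get_obs()['tool_pos'])
```

```text
side vial_red 0.71 [0.629 0.192 0.004]
side vial_green 0.5 [ 0.62  -0.006  0.004]
side powder_jar 0.71 [0.621 0.055 0.004]
side cement_carton 0.87 [0.615 0.329 0.004]
side cement_carton 0.71 [0.461 0.315 0.004]
side dappen_dish 0.86 [0.748 0.055 0.   ]
side dappen_dish 0.16 [0.476 0.065 0.   ]
wrist vial_red 0.61 [0.623 0.19  0.004]
wrist vial_green 0.63 [ 0.629 -0.013  0.004]
wrist powder_jar 0.81 [0.627 0.058 0.004]
wrist cement_carton 0.97 [0.461 0.317 0.004]
wrist cement_carton 0.91 [0.612 0.33  0.004]
wrist dappen_dish 0.79 [0.752 0.06  0.   ]
[0.50005827 0.08930327 0.29957569]
```

View pics/end.png

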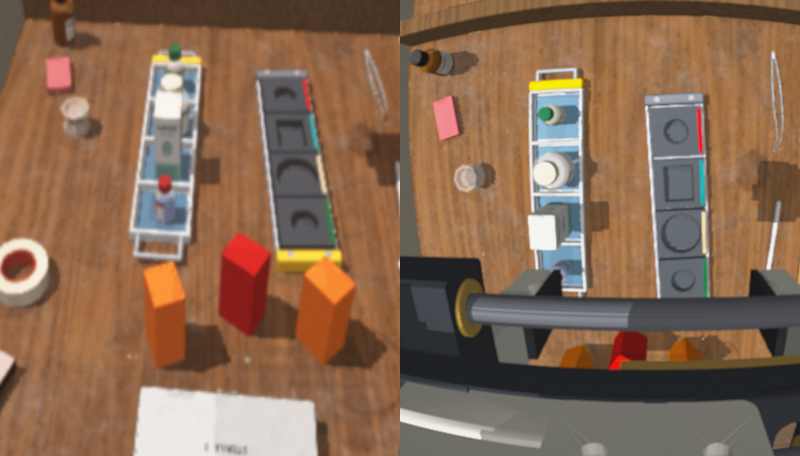

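From the yellow end the carrier now holds green, jar, carton and red, all upright. The dish has not moved and the gripper is clear. I hand the job in.

```bash
python3 -c "
from plant import ctrl
print(ctrl.close_job())"
```

```text
the job is handed in; nothing more can be done
None
```

All four materials are on the carrier and the job is handed in, at about 32 s of the 104 s allowed. Counted from the carrier's yellow end they stand green vial, powder jar, cement carton, red vial, the same order as on the rail. I gripped each across the row, lowered it to within about a millimetre of its bay floor and then released it.

**Positions:** The last side and wrist pictures show every container upright in its own bay. The networks put the two vials and the jar within about 8 mm of their bay centres. The two cameras differ by up to 9 mm on the green vial.

**Dappen dish:** It measured (0.75, 0.06), the same as at the start within measuring error.

**Checks that failed or disagreed:**
- In the last pictures the two carton detections I printed per camera were the orange look-alikes. The real carton in bay 3 I confirmed only by eye.
- An unlisted squiggle lies flat on the bay 2 mat. The jar went down to the nominal floor height there without contact force and stands upright.
- The gripper opening read 1 to 2 mm below the given diameter of each vial and the jar. None of them slipped.

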